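# Hook the crumb tray out from under the hot contact grill

## Robot

A 6-joint arm with a two-finger parallel gripper is mounted at the origin on a cart in front of the work surface, level with it; the furniture and walls round the work are solid. World frame = base frame: x ahead of the robot, y to its left, z up, the work surface at z = 0. Lengths are in mm, angles in rad, forces in N, time in s.
With the tool pointing down it reaches from about 275 to 725 mm from the base axis. Payload 5.6 kg.
Tool frame: the origin (TCP) lies between the finger pads; the fingertips stand 14 mm ahead of it and the grasp point (between the pads) lies 5 mm behind it; z points along the fingers, y is the line along which they close (so a half turn about z gives the same grasp; the last joint's range is limited). The gripper opens to 85 mm and grips with 20 to 120 N. Pads are 22 mm wide; open, the fingers measure 114 mm over their backs; the gripper's body (76 mm by 85 mm) begins 54 mm behind the grasp point. The pads swing forward as they close: fully open they stand 13 mm farther back than shut.
Start: joints at [-0.884, 0.255, 0.108, 0, -1.424, -0.285], TCP at [215.11, -506.182, 245.283] pointing down, gripper open.
Joint ranges: [-2.95, 2.95], [-1.21, 1.97], [-1.09, 1.5], [-2.87, 1.71], [-2.94, -0.07], [-3.05, 3.05]. Speed limits (rad/s): [2.57, 2.57, 3.14, 3.14, 3.14, 3.14].

## Interface

Orientations are given as a rotation vector (axis times angle).
In Python, from workcell import * gives the robot as it stands.
- The arm moves only by the shell command python3 -m crank 'ROWS' [FORCE]. ROWS is JSON, a list that holds one entry, the list of rows, each a list of 5 numbers: the shift along the world's x, y, z in cm, then the turn about the world's z in rad, then the opening, from -1 (shut) to 1 (fully open), so that 0 is half open. A call has 1 to 20 rows; each row is the pose to reach, as a shift and turn from the pose commanded when the call began; what a row does not reach only later rows make up. A row lasts 1/8 s, in which the tool goes at most 62.5 mm and 10.7 degrees, less where a joint would pass 70% of its speed; a pose out of reach is approached as far as the arm can. A call with a gripper value outside its range is refused whole. The fingers move at their own pace and stop on an object; FORCE is the grip in N (left out, the last holds). Time passes only in rows, so rows that repeat a pose let the fingers close. It gives the time, the measured TCP pose, the force, the opening and the grip force at its end, in the units of the state.
- get_state(): the state, without advancing time (a new reading comes with each control period).
- read_camera(name): name is "scene" or "top"; returns a dict with "image" (480x640x3 uint8, blue, green, red), "fx", "fy", "cx", "cy" (pixels), "k1" (the pictures are not rectified: a ray, as slopes to the right and down, at radius r is drawn at 1 + k1 r^2 times it, then the intrinsics apply), "xyz" and "orientation" of the camera in the world. Camera axes: x right, y down, z forward; pixel columns grow to the right and rows downward; lengths in mm; the calibration is good to about 2 mm. A picture is of the moment at which its call begins. There is no depth.
- close_job(): hands the job in; it is judged then, once.
The state is a dict: "time": time; "q": joint angles; "qvel": joint speeds; "effort": joint torques, N m; "eef_pos": TCP position; "orientation": TCP orientation; "ft_force": force on the tool from outside, world axes, zero at the start; "wrist_torque": the same for the moment, N m; "finger_gap": finger opening in mm; "gripper_force": force on a finger pad.
Only numpy, scipy, OpenCV 4.12 (cv2) and the standard library are available. Lean on these libraries where they do the work, as an engineer would, in place of code of your own. Each camera call takes 0.05 s, during which the arm holds its last target. There are 200 camera calls.

## Task

The contact grill is still hot and its crumb tray is pushed home beneath it, the tray's pull tongue slid back out of sight under the front edge. Take the hook lying to the right of the hob, reach it in under the front edge, feel for the eye of the tongue and gently draw the tray out until it comes up against its stop. Then unhook, leave the tray out and lay the hook flat on the worktop to the right of the hob again; touch the grill and its tray with nothing but the hook, use only light force on them (the tongue is thin: 15 N at the most), and leave the pot and the spice jars standing where they are.

Things in the scene. Friction and masses are not known exactly. Their poses are not given: they have to be found in the camera images.
- grill: Compact steel contact grill (sandwich press), fixed on the worktop left of the hob: 230 mm deep (own x), 200 wide (own y), 193 high. Origin: worktop level, under its middle. Own x points to its back (front edge at x = -115 mm), own y to the left of someone facing its front. Four legs, 24 mm thick, at x = +-85, y = +-86 mm carry its housing, whose underside is 50 mm up.
- front_edge (a point): Middle of the front edge of the grill's underside, 50 mm above the worktop; axes as the grill. Below it all is open between the front legs. Nothing juts out of the front but a thermostat knob (15 mm out, 76 mm to the right, 73 mm up).
- eye_zone (a point): Fixed point on the grill, 27.5 mm behind the front edge, 5 mm left of its middle, 22 mm up; axes as the grill. The hidden EYE is not measured: its centre starts up to 12.5 mm before or behind this point (own x) and up to 17 mm left or right (own y), at this height. Eye: upright ring of 6 mm wire, 16 mm clear inside, 28 outside, hole axis along own y. 2.5 N of friction holds the tongue.
- guide_end (a point): Fixed point on the grill, 64 mm behind the front edge, 22 mm up. From the eye back to this depth the tongue is a smooth upright bar along own x, 6 mm thick, 18 mm high, free on both sides: a tip laid lightly on its flank behind the eye and dragged forward drops into the eye. From here on it runs in a 14 mm wide guide, clamped under the tray up to 17 mm left or right of this point.
- tray (a joint): How far the crumb tray is out, m: 0 = home, 0.060 = at its stop (cushioned, gives 1 mm per 2 to 4 N). Slides to the grill's front (own -x) with 4 N of friction, stays where left. Pulling the eye first slides the tongue to its own stop (eye 12 mm behind the front edge), then takes the tray along. Black steel, 180 x 138 mm, floor 37 mm up, front rim 30 mm behind the edge when home.
- hook_grip (a point): Place to grip on the hook's handle, on its centre line, 8 mm above its underside. The hook lies flat; own x runs along the handle to the bent end, z up. Handle: 18 mm wide (own y), 16 high, flat-sided, from 40 mm behind to 40 mm ahead of this point; then a straight 6 mm steel rod on the centre line, bent square to the right (own -y) at its end, 106 mm ahead. Mass 70 to 140 g.
- hook_tip (a point): Round end of the hook's bent tip: 106 mm ahead of hook_grip (rod centre) and 20 mm to its right (own -y); 6 mm thick; same height and axes as hook_grip.
- hook: The whole hook (see hook_grip); origin on its underside below hook_grip.
- salt_pot: Bystander: turned wooden pot, 62 mm across, 50 mm high, left of the grill or of its front; origin under its middle.
- spice_a: Bystander: spice jar, 41 mm across, 85 mm high, dark green with a black cap, left of the grill or of its front; origin under its middle.
- spice_b: Bystander: spice jar, 41 mm across, 85 mm high, red-brown with a black cap, left of the grill or of its front; origin under its middle.
Not all that is in view belongs to the job. Leave any red look-alike of the hook alone.

How it is judged (in metres and radians):
On the way, in this order (a step that is already met when the one before it is completed fails the run):
1. the hook's tip is under the grill's front edge (x of hook_tip in the frame of grill above -0.113 m and z of hook_tip in the frame of grill below 0.045 m and y of hook_tip in the frame of grill between -0.07 and 0.07 m), for 0.1 s.
2. the hook is drawing the tray out (tray at least 30 mm out, hook pulling on it) (value of joint tray above 0.03 m and contact force between hook and grill above 1.5 N), for 0.1 s.
At the end, for the whole second after the job is handed in: The tray is out against its stop (within 6 mm), and the hook lies flat and at rest on the worktop to the right of the hob, handle and tip both down (handle's middle to the right of y = -0.31) (value of joint tray above 0.054 m and world y of hook_grip below -0.31 m and height (world z) of hook_grip below 0.016 m and height (world z) of hook_tip below 0.018 m and angle between hook's own z axis and vertical below 0.2 rad and linear speed of hook below 0.02 m/s and contact force between hook and grill below 0.1 N); the robot touches nothing.
It fails at once if the hook presses or pulls on the grill, its tray or tongue with more than 15 N (contact force between hook and grill above 15 N).
It fails at once if the hot grill or its tray is touched by the robot itself (contact force between any of the fingers, the arm and grill above 1 N).
It fails at once if the pot or a spice jar is moved by more than 20 mm or knocked over (distance of any of salt_pot, spice_a, spice_b from where it was at the start of the episode above 0.02 m or angle between any of salt_pot, spice_a, spice_b's own z axis and vertical above 0.4 rad).
It also fails if it takes over 72 s, if anything falls off the work surface, if the arm or the gripper's body presses on something with over 40 N, if the wrist force passes 120 N, or if a joint passes its speed limit or range.

## Working session

There is one attempt and no reset: what is moved stays moved. The work goes in short steps, Python scripts to look and compute and a shell command to move; the robot and the scene stay as the last step left them, time stands still between calls to the robot, and variables do not carry over. Pictures are saved under pics/ and viewed, at most 10 in all, crops included, and the job is handed in when it is done.

```bash
ls; mkdir -p pics
cat > h.py <<'E'
from workcell import *
import numpy as np, cv2
from scipy.spatial.transform import Rotation as R
def ray(c,u,v):
    p=np.array([(u-c["cx"])/c["fx"],(v-c["cy"])/c["fy"]]); q=p.copy()
    for _ in range(20): q=p/(1+c["k1"]*(q@q))
    return np.array(c["xyz"]),R.from_rotvec(c["orientation"]).apply([q[0],q[1],1])
def onz(c,u,v,z):
    o,d=ray(c,u,v); return o+d*(z-o[2])/d[2]
def pix(c,P):
    p=R.from_rotvec(c["orientation"]).inv().apply(np.array(P)-np.array(c["xyz"])); q=p[:2]/p[2]; q=q*(1+c["k1"]*(q@q))
    return q*[c["fx"],c["fy"]]+[c["cx"],c["cy"]]
E
python3 - <<'E'
from h import *
for n in("scene","top"):
    c=read_camera(n); cv2.imwrite(f"pics/{n}0.png",c["image"]); print(n,c["xyz"],c["orientation"],c["fx"],c["k1"])
s=get_state();print(s)
E
```

```text
pics
scene [ -161.43255579 -1049.40879813   819.87406802] [-2.04471605  0.55519936 -0.31310513] 543.8953162042287 -0.06475788608458229
top [-176.42636035 -262.38466525 1482.86790181] [-2.29611618  1.47783769 -0.34215015] 550.9961044156629 -0.10527488745200776
{'time': 0.1, 'q': array([-8.84405043e-01,  2.55695795e-01,  1.07155495e-01, -4.25122782e-04,
       -1.42390919e+00, -2.84594543e-01]), 'qvel': array([ 0.00125748, -0.00132681,  0.0028893 ,  0.00101017,  0.00068742,
        0.0007158 ]), 'effort': array([-1.08700504e-03, -3.87601626e+01,  2.38475615e+01,  5.37790239e+00,
       -3.74560012e-03,  6.81450501e-06]), 'eef_pos': array([ 214.97948482, -505.79643968,  244.49009622]), 'orientation': array([ 6.26727676e-01, -3.07803506e+00, -2.60460728e-03]), 'ft_force': array([ 0.31776314, -0.01688202,  0.88504072]), 'wrist_torque': array([0.00387868, 0.05003264, 0.02709476]), 'gripper_force': 0.0, 'finger_gap': 85.62206830465735}
```

View pics/scene0.png

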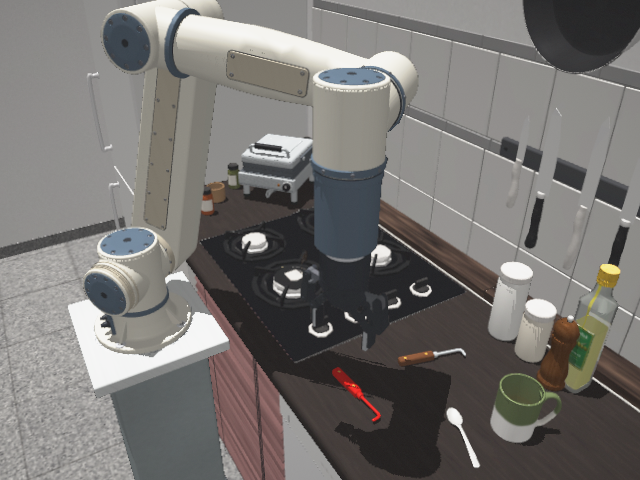

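View pics/top0.png

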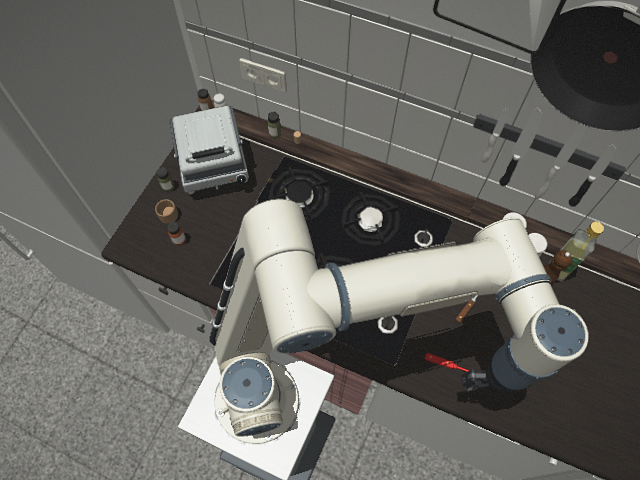

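The scene view shows the wooden-handled hook at (420,357) with its rod end at (465,351), and at (467,307) in the top view. Things that could be taken for it are the red look-alike at (355,390) and the spoon at (462,435). I choose the wooden one. The grill is at (278,165) in scene and (210,150) in top, with its front facing the cart. Next is a close crop to check the choice.

Run:
```python
import cv2,numpy as np
s=cv2.imread("pics/scene0.png");t=cv2.imread("pics/top0.png")
f=lambda i,x,y,w,h:cv2.resize(i[y:y+h,x:x+w],(400,300),interpolation=cv2.INTER_CUBIC)
a=np.vstack([np.hstack([f(s,390,325,100,75),f(t,425,270,80,60)]),np.hstack([f(s,190,125,140,105),f(t,140,90,140,105)])])
cv2.imwrite("pics/crop1.png",a)
```

```text
(no output)
```

View pics/crop1.png

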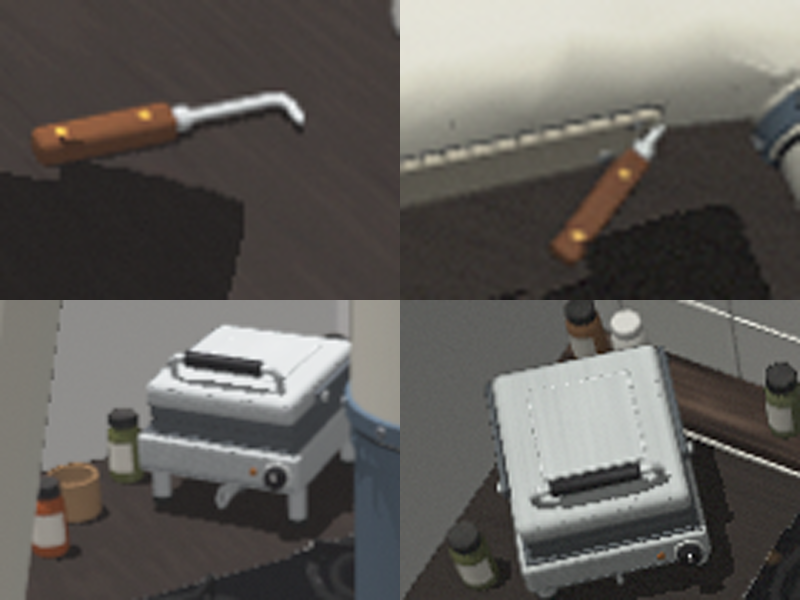

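The crop confirms it: wooden handle, steel rod, end bent to its right. A pale ring-like thing also shows under the grill's front edge at about scene (270,193). Next I measure the hook, the grill and the bystanders.

Run:
```python
from h import *
cs={n:read_camera(n) for n in("scene","top")}
def blob(n,lo,hi,box):
    x,y,w,h=box; m=np.zeros((480,640),np.uint8)
    m[y:y+h,x:x+w]=cv2.inRange(cv2.cvtColor(cs[n]["image"],cv2.COLOR_BGR2HSV),np.array(lo),np.array(hi))[y:y+h,x:x+w]
    k,l,st,ce=cv2.connectedComponentsWithStats(m); i=1+np.argmax(st[1:,4]); return np.argwhere(l==i)[:,::-1].astype(float)
for n,b in(("scene",(390,340,60,35)),("top",(445,290,40,40))):
    p=blob(n,(3,90,60),(20,255,255),b); c=cs[n]
    w=np.array([onz(c,u,v,12)[:2] for u,v in p]); m=w.mean(0); U,S,V=np.linalg.svd(w-m); a=V[0]; t=(w-m)@a; s=(w-m)@V[1]
    print(n,len(p),m,"axis",a,np.degrees(np.arctan2(a[1],a[0])),"len",np.ptp(t),np.ptp(s),"ctr",m+a*(t.max()+t.min())/2)
p=blob("scene",(0,0,120),(180,70,255),(432,340,40,25)); w=np.array([onz(cs["scene"],u,v,8)[:2] for u,v in p])
print("rod", w[p[:,0].argmin()],w[p[:,0].argmax()],w[p[:,1].argmin()],w[p[:,1].argmax()], p[p[:,0].argmax()])
c=cs["scene"];t=cs["top"]
S=lambda x,y:(190+x*.35,125+(y-300)*.35); T=lambda x,y:(140+(x-400)*.35,90+(y-300)*.35)
print("corner",onz(c,390+285/4,325+97/4,8))
# lower front panel edges z=50
for nm,q in(("FL bottom",S(143,470)),("FR bottom",S(305,490)),("legL foot",S(162,497)),("legR foot",S(298,518)),("ring",S(228,495))):
    print(nm,q,onz(c,*q,50 if 'bottom' in nm else (22 if nm=="ring" else 0)))
for nm,q,z in(("T FL",T(530,592),50),("T FR",T(705,562),50),("T ring",T(620,578),22),("T lid BL",T(493,380),190),("T lid BR",T(655,347),190),("T lid FL",T(530,535),190)):print(nm,q,onz(t,*q,z))
for nm,q in(("A",S(128,480)),("pot",S(80,518)),("B",S(50,550))):print(nm,onz(c,*q,3))
for nm,q in(("A",T(472,585)),):print(nm,onz(t,*q,0))
print("pot top",onz(t,167,211,50),"B cap",onz(t,176,229,85),"A cap", onz(t,*T(465,537),85))
```

```text
scene 347 [ 463.59975221 -425.83909652] axis [-0.97223447  0.23400885] 166.46679515354546 len 83.15641876522766 30.076864247652885 ctr [ 464.06877669 -425.95198686]
top 158 [ 462.59990287 -424.27052131] axis [-0.9591467   0.28290918] 163.56608918166194 len 78.66175083985445 17.487541192673703 ctr [ 463.11308553 -424.42188928]
rod [ 511.0047926  -428.11789299] [ 568.27547511 -466.30560001] [ 560.74263659 -443.33337907] [ 506.36795187 -439.80132842] [465. 353.]
corner [ 569.66411409 -453.36244244    8.        ]
FL bottom (240.05, 184.5) [465.28848041 474.03155099  50.        ]
FR bottom (296.75, 191.5) [600.84778846 332.11004361  50.        ]
legL foot (246.7, 193.95) [494.62977436 492.36154494   0.        ]
legR foot (294.3, 201.3) [607.3012129 361.5866801   0.       ]
ring (269.8, 193.25) [545.22942997 416.49648031  22.        ]
T FL (185.5, 192.2) [460.08194946 475.60887009  50.        ]
T FR (246.75, 181.7) [570.99315771 320.90868733  50.        ]
T ring (217.0, 187.3) [528.89041533 408.08269082  22.        ]
T lid BL (172.55, 118.0) [607.30338194 575.01316234 190.        ]
T lid BR (229.25, 106.45) [715.0021803  439.27255286 190.        ]
T lid FL (185.5, 172.25) [454.97707363 437.63764781 190.        ]
A [476.23145004 550.37987625   3.        ]
pot [387.39768793 485.44389854   3.        ]
B [328.67682353 429.27567246   3.        ]
A [463.43075386 566.13414262   0.        ]
pot top [379.49724721 493.11760088  50.        ] B cap [325.34765216 418.8907175   85.        ] A cap [475.42227912 557.82155603  85.        ]
```

```bash
python3 -m crank '[[[4,1.5,-2,-0.11,1],[8,3,-4,-0.22,1],[12,4,-6,-0.33,1],[16,5,-8,-0.44,0.5],[20,7,-10,-0.55,0],[24.9,8.1,-12,-0.663,0],[24.9,8.1,-14.5,-0.663,0],[24.9,8.1,-17,-0.663,0],[24.9,8.1,-17,-0.663,0],[24.9,8.1,-17,-0.663,0]]]' 60
python3 - <<'E'
from h import *
a=read_camera("scene");b=read_camera("top")
s=get_state();print(s["eef_pos"],R.from_rotvec(s["orientation"]).as_matrix()[:,1])
f=lambda i,x,y,w,h:cv2.resize(i[y:y+h,x:x+w],(400,300),interpolation=cv2.INTER_CUBIC)
np.save
cv2.imwrite("pics/c2.png",np.vstack([np.hstack([f(a["image"],380,310,120,90),f(b["image"],425,260,120,90)]),np.hstack([f(a["image"],210,130,120,90),f(b["image"],150,110,120,90)])]))
E
```

```text
time: 1.45
eef_pos: [464.5, -425.7, 76.4]
orientation: [0.409, 3.114, -0.002]
ft_force: [0.4, -0.4, 0.8]
finger_gap: 42.7
gripper_force: 0.0
[ 464.6853062  -425.81594136   76.83816245] [ 2.58311952e-01  9.66061106e-01 -9.35558043e-04]
```

View pics/c2.png

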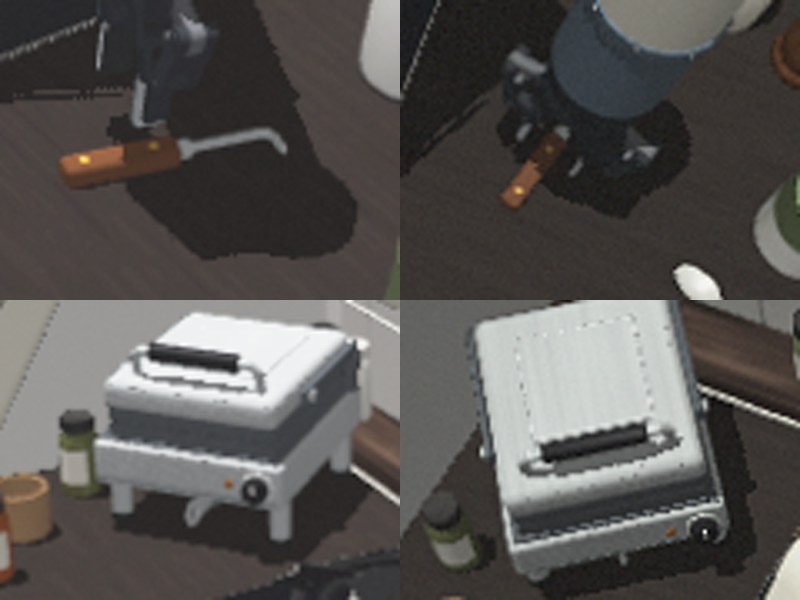

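The gripper straddles the handle (bright studs at crop (85,160) and (155,147)), and the eye shows under the grill's front edge at scene (270,193). I'll descend and grip.

```bash
python3 -m crank '[[[-0.1,0.1,-2,0,0],[-0.1,0.1,-4,0,0],[-0.1,0.1,-5.5,0,0],[-0.1,0.1,-6.1,0,0],[-0.1,0.1,-6.1,0,0],[-0.1,0.1,-6.1,0,-1],[-0.1,0.1,-6.1,0,-1],[-0.1,0.1,-6.1,0,-1],[-0.1,0.1,-6.1,0,-1],[-0.1,0.1,-6.1,0,-1],[-0.1,0.1,-6.1,0,-1],[-0.1,0.1,-6.1,0,-1]]]' 70
```

```text
time: 3.05
eef_pos: [463.7, -424.6, 15.4]
orientation: [0.408, 3.113, -0.002]
ft_force: [0.5, 0.5, 5.0]
finger_gap: 16.1
gripper_force: 71.4
```

Run:
```python
from h import *
cs={n:read_camera(n) for n in("scene","top")}
def tri(ps,pt):
    A=[];
    (o1,d1),(o2,d2)=ray(cs["scene"],*ps),ray(cs["top"],*pt)
    t=np.linalg.lstsq(np.c_[d1,-d2],o2-o1,rcond=None)[0]; a=o1+d1*t[0];b=o2+d2*t[1]; return (a+b)/2,np.linalg.norm(a-b)
S=lambda x,y:(210+x*.3,130+(y-300)*.3); T=lambda x,y:(150+(x-400)*.3,110+(y-300)*.3)
print("FR corner low",tri(S(283,487),T(725,541)));print("FL low",tri(S(97,457),T(520,578)))
print("knob",tri(S(255,491),T(706,530)));print("ring",tri(S(198,513),T(622,560)))
c=cs["scene"]
for n,q,z in(("FL50",S(99,460),50),("FR50",S(283,490),50),("RR50",S(357,425),50),("lFfoot L",S(110,513),0),("lFfoot R",S(134,515),0),("rFoot L",S(269,535),0),("rFoot R",S(293,540),0)):print(n,onz(c,*q,z)[:2])
```

```text
FR corner low (array([564.74665259, 301.52183121,  85.17267514]), np.float64(24.468008576001925))
FL low (array([448.05933584, 452.66231918,  86.41820907]), np.float64(13.60263235841365))
knob (array([561.15475953, 328.69538881,  75.59425172]), np.float64(2.0197212700647227))
ring (array([531.80699167, 405.97731491,  24.61651351]), np.float64(13.080445611612902))
FL50 [485.41422177 521.93022582]
FR50 [612.01590059 364.42711735]
RR50 [756.66591872 463.48670507]
lFfoot L [483.940437   499.17652555]
lFfoot R [503.0987405 482.4178248]
rFoot L [599.84912329 372.78464208]
rFoot R [615.0659206  351.08447926]
```

Gripped (gap 16 mm, 71 N). I need sharper grill pixels, so I'll make a labelled zoom of both views.

Run:
```python
from h import *
def z(n,x,y,w,h,k,o):
    i=read_camera(n)["image"][y:y+h,x:x+w]; i=cv2.resize(i,None,fx=k,fy=k,interpolation=cv2.INTER_CUBIC)
    i=cv2.convertScaleAbs(i,alpha=1.3,beta=20)
    for u in range(0,w,10): cv2.line(i,(u*k,0),(u*k,6),(0,0,255),1); cv2.putText(i,str(x+u),(u*k,16),0,.33,(0,0,255),1)
    for v in range(0,h,5): cv2.line(i,(0,v*k),(6,v*k),(0,0,255),1); cv2.putText(i,str(y+v),(8,v*k+4),0,.33,(0,0,255),1)
    return i
a=z("scene",234,160,100,50,8,0);b=z("top",170,155,100,25,8,0)
b=z("top",175,172,100,25,8,0)
cv2.imwrite("pics/g3.png",np.vstack([a,b]))
```

```text
(no output)
```

View pics/g3.png

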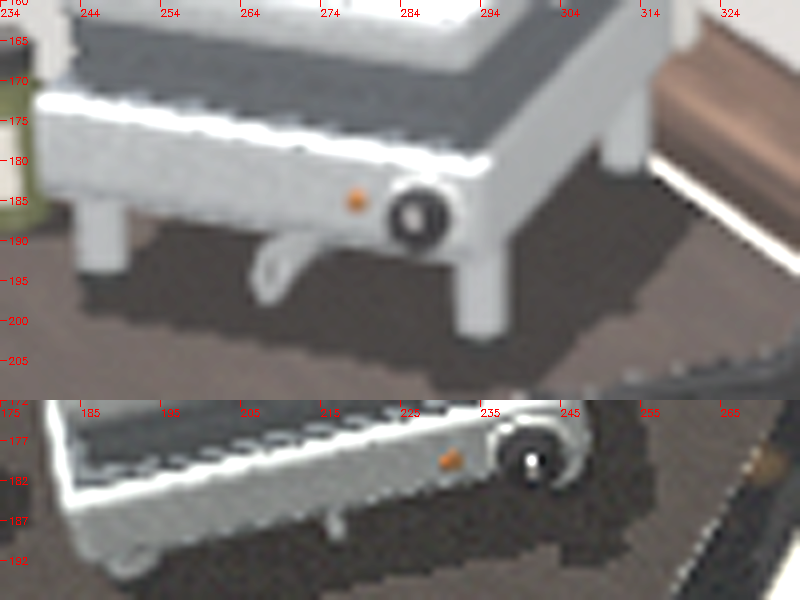

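The zoom shows the eye's ring under the edge, centre about scene (267.7,193.5) and bottom (267,197.5), with its lower bit at top (216.4,187.1). The knob is at scene (285.8,186.6) / top (241.1,178.8), the lamp at (278.1,184.5)/(230.9,179.0), and the feet at scene (246,193.3) and (293.6,201.6).

Run:
```python
from h import *
cs={n:read_camera(n) for n in("scene","top")}
def tri(ps,pt):
    (o1,d1),(o2,d2)=ray(cs["scene"],*ps),ray(cs["top"],*pt)
    t=np.linalg.lstsq(np.c_[d1,-d2],o2-o1,rcond=None)[0]; a=o1+d1*t[0];b=o2+d2*t[1]; return ((a+b)/2).round(1),np.linalg.norm(a-b).round(1)
print("lamp",tri((278.1,184.5),(230.9,179)));print("knob",tri((285.75,186.6),(241.1,178.75)));print("rimL",tri((238.25,171.75),(183,183.6)))
c=cs["scene"]
# fit grill pose (x,y,yaw) with scene+top pixels of known model points
from scipy.optimize import least_squares
obs=[("scene",(-115,100,50),(238.25,183.6)),("scene",(-115,-100,50),(294.5,193)),("scene",(-95,86,0),(246,193.25)),("scene",(-95,-86,0),(293.6,201.6)),
("scene",(-130,-76,73),(285.75,186.6)),("top",(-130,-76,73),(241.1,178.75))]
def f(p,full=False):
    x,y,a=p; M=np.array([[np.cos(a),-np.sin(a)],[np.sin(a),np.cos(a)]])
    return np.concatenate([pix(cs[n],[*(M@q[:2]+[x,y]),q[2]])-o for n,q,o in obs])
r=least_squares(f,[600,480,.7],loss="soft_l1"); print(r.x,np.degrees(r.x[2])); print(f(r.x).reshape(-1,2).round(1))
x,y,a=r.x; M=np.array([[np.cos(a),-np.sin(a)],[np.sin(a),np.cos(a)]])
for n,q,z in(("scene ring",(267.7,193.5),22),("ring bottom",(267.0,197.5),9)):
    e=onz(c,*q,z)[:2]; print(n,e.round(1),"in grill",(M.T@(e-[x,y])).round(1))
for z in(10,16,22): e=onz(cs["top"],216.4,187.1,z)[:2]; print("top bit",z,(M.T@(e-[x,y])).round(1))
for n,q in(("eyezone",(-87.5,5)),("front",(-115,0))):print(n,M@q+[x,y])
```

```text
lamp (array([547. , 358.7,  76.6]), np.float64(1.9))
knob (array([559.6, 330.1,  78. ]), np.float64(1.5))
rimL (array([462.3, 474.1,  96.6]), np.float64(0.1))
[616.82298    477.05158474   0.67862307] 38.882238013484645
[[ 0.5 -0. ]
 [ 0.1 -0.1]
 [ 0.1  2. ]
 [-0.4  1.8]
 [-0.1  0.5]
 [-0.8 -0.9]]
scene ring [538.4 418.4] in grill [-97.9   3.6]
ring bottom [534.3 416.6] in grill [-102.2    4.7]
top bit 10 [-102.6    3.9]
top bit 16 [-106.5    3.6]
top bit 22 [-110.5    3.2]
eyezone [545.57106516 426.01811895]
front [527.30263497 404.86358141]
```

```bash
python3 -m crank '[[[0,0,2,0,-1],[0,0,6,0,-1],[0,0,11,0,-1],[0,5,15,0.05,-1],[-0.5,11,15,0.1,-1],[-1,17,15,0.2,-1],[-1.5,23,15,0.3,-1],[-2,29,15,0.4,-1],[-2.5,35,15,0.5,-1],[-3,41,15,0.6,-1],[-4,47,15,0.7,-1],[-5,53,15,0.8,-1],[-6,59,15,0.9,-1],[-6.5,65,15,0.942,-1],[-7.1,71,15,0.942,-1],[-7.1,74,12,0.942,-1],[-7.1,76,9,0.942,-1],[-7.1,77.2,6,0.942,-1],[-7.1,77.2,6,0.942,-1],[-7.1,77.2,6,0.942,-1]]]'
cat > look.py <<'E'
import sys
from h import *
s=get_state(); m=R.from_rotvec(s["orientation"]).as_matrix(); print(s["eef_pos"].round(1),"hook yaw",np.degrees(np.arctan2(-m[0,1]*np.sign(m[1,1]),abs(m[1,1]))).round(2) , m[:,1].round(3), "ft",s["ft_force"].round(2),s["finger_gap"].round(1))
def z(n,x,y,w,h,k):
    i=read_camera(n)["image"][y:y+h,x:x+w]; i=cv2.resize(i,None,fx=k,fy=k,interpolation=cv2.INTER_CUBIC)
    i=cv2.convertScaleAbs(i,alpha=1.3,beta=20)
    for u in range(0,w,10): cv2.putText(i,str(x+u),(u*k,12),0,.33,(0,0,255),1); cv2.line(i,(u*k+k//2,14),(u*k+k//2,20),(0,0,255),1)
    for v in range(0,h,5): cv2.putText(i,"-"+str(y+v),(0,v*k+4+k//2),0,.33,(0,0,255),1)
    return i
cv2.imwrite(sys.argv[1],np.vstack([z("scene",234,165,100,50,8),z("top",175,172,100,25,8)]))
E
python3 look.py pics/l1.png
```

```text
time: 5.9
eef_pos: [392.4, 347.7, 75.1]
orientation: [-1.049, 2.961, 0.0]
ft_force: [1.0, 0.3, -0.6]
finger_gap: 15.8
gripper_force: 70.5Traceback (most recent call last):
  File "look.py", line 3, in <module>
    s=get_state(); m=R.from_rotvec(s["orientation"]).as_matrix(); print(s["eef_pos"].round(1),"hook yaw",np.degrees(np.arctan2(-m[0,1]*np.sign(m[1,1]),abs(m[1,1]))).round(2) , m[:,1].round(3), "ft",s["ft_force"].round(2),s["finger_gap"].round(1))
                                                                                                                                                                                                                             ^^^^^^^^^^^^^^^^^^^^^
AttributeError: 'float' object has no attribute 'round'
```

```bash
sed -i 's/s\["finger_gap"\].round(1)/s["finger_gap"]/' look.py; python3 -m crank '[[[0,0,-2,0,-1],[0,0,-4,0,-1],[0,0,-4.6,0,-1],[0,0,-4.6,0,-1],[0,0,-4.6,0,-1]]]'; python3 look.py pics/l1.png
```

```text
time: 6.52
eef_pos: [392.7, 348.4, 29.5]
orientation: [-1.048, 2.96, 0.002]
ft_force: [0.2, 0.5, -1.5]
finger_gap: 16.0
gripper_force: 70.6
[392.7 348.4  29.5] hook yaw 39.01 [-0.629  0.777  0.   ] ft [ 0.22  0.47 -1.51] 15.973745350562965
```

View pics/l1.png

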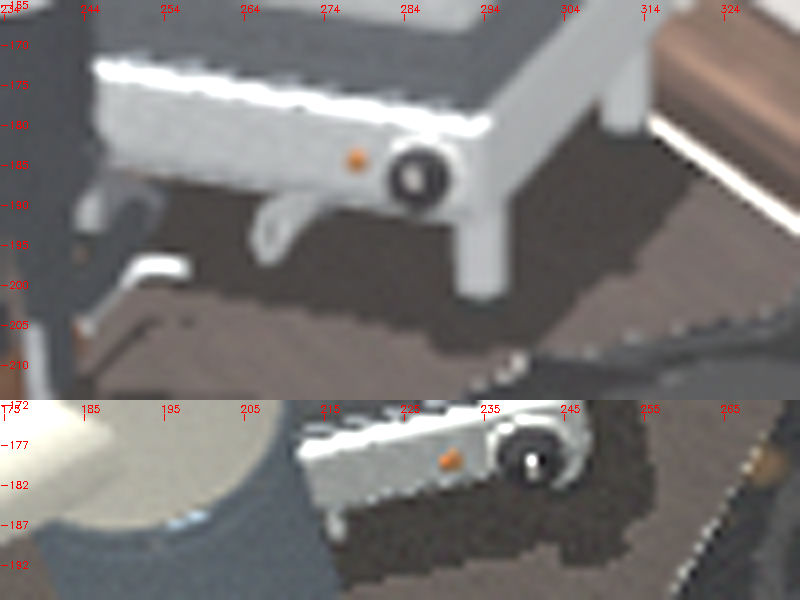

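The hook's bent tip shows in front of the edge, end at scene (257,198) and corner at (251.7,198). The eye's centre is at (267.1,193). The hook looks level and has not slipped. Now the relative offset.

Run:
```python
from h import *
c=read_camera("scene"); a=np.radians(39); M=np.array([[np.cos(a),-np.sin(a)],[np.sin(a),np.cos(a)]])
t=onz(c,257,197.9,22);k=onz(c,251.7,198,22);e=onz(c,267.1,193,22);e2=onz(c,267.1,197.3,8.5)
print(t,k,e,e2); print("pred tip pix",pix(c,[487.7,399.6,22])," bent vec",M.T@(t-k)[:2],"eye-tip in grill",M.T@(e-t)[:2],M.T@(e2-t)[:2])
```

```text
[493.7702757  407.20074073  22.        ] [478.55937783 415.40407621  22.        ] [538.36162481 422.76232785  22.        ] [535.70363207 418.66848202   8.5       ]
pred tip pix [256.32672762 199.23457963]  bent vec [  6.65856156 -15.94771724] eye-tip in grill [ 44.44721097 -15.96862067] [ 39.80522198 -17.47740739]
```

```bash
python3 -m crank '[[[0.9,0.7,0,0,-1],[1.8,1.45,0,0,-1],[2.7,2.2,0,0,-1],[3.6,2.9,0,0,-1],[4.5,3.65,0,0,-1],[5.36,4.34,0,0,-1],[5.36,4.34,0,0,-1],[5.36,4.34,0,0,-1],[5.36,4.34,0,0,-1]]]'; python3 look.py pics/l2.png
```

```text
time: 7.8
eef_pos: [445.4, 391.0, 28.4]
orientation: [1.049, -2.961, 0.0]
ft_force: [-0.1, 0.3, -0.7]
finger_gap: 16.4
gripper_force: 70.6
[445.4 391.   28.4] hook yaw 39.01 [-0.629  0.777  0.   ] ft [-0.08  0.26 -0.67] 16.40991198333434
```

View pics/l2.png

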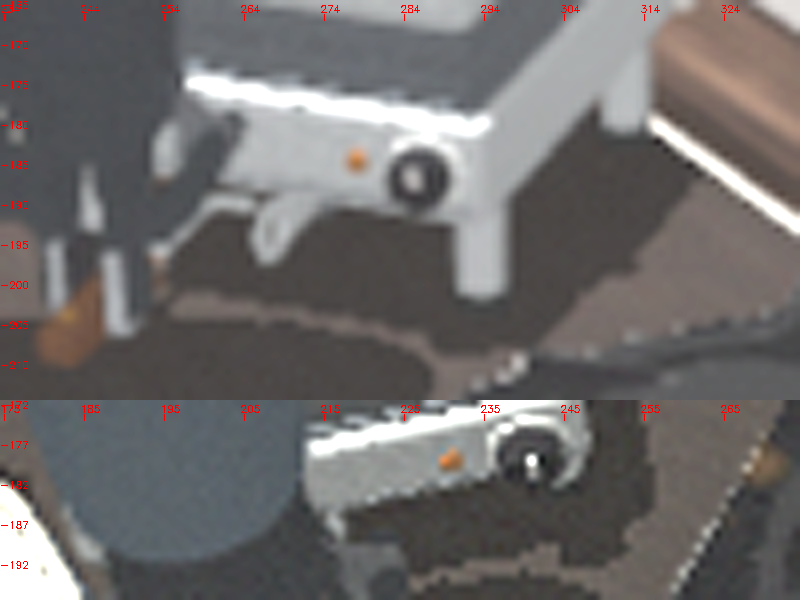

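The tip is now in past the ring, end at scene (265.7,190), to the left of the tongue with nothing touched. I'll move gently to the right until it feels the flank.

```bash
python3 -m crank '[[[0.13,-0.16,0,0,-1],[0.25,-0.31,0,0,-1],[0.38,-0.47,0,0,-1],[0.5,-0.62,0,0,-1],[0.5,-0.62,0,0,-1]]]';  for i in 1 2 3; do :; done; python3 -m crank '[[[0.06,-0.08,0,0,-1],[0.13,-0.16,0,0,-1],[0.13,-0.16,0,0,-1]]]'; python3 -m crank '[[[0.06,-0.08,0,0,-1],[0.13,-0.16,0,0,-1],[0.13,-0.16,0,0,-1]]]' ; python3 -m crank '[[[0.06,-0.08,0,0,-1],[0.06,-0.08,0,0,-1]]]'
```

```text
time: 8.52
eef_pos: [450.8, 384.8, 28.3]
orientation: [1.048, -2.961, 0.0]
ft_force: [0.7, 1.0, -1.0]
finger_gap: 16.4
gripper_force: 70.6
time: 8.9
eef_pos: [452.0, 383.4, 28.3]
orientation: [1.049, -2.961, 0.0]
ft_force: [0.4, 0.2, -1.4]
finger_gap: 16.3
gripper_force: 70.6
time: 9.28
eef_pos: [453.3, 381.8, 28.3]
orientation: [1.049, -2.961, -0.0]
ft_force: [-0.3, 0.4, -1.3]
finger_gap: 16.1
gripper_force: 70.6
time: 9.52
eef_pos: [453.9, 381.0, 28.3]
orientation: [1.049, -2.961, 0.0]
ft_force: [-0.2, -0.1, -1.6]
finger_gap: 16.0
gripper_force: 70.6
```

```bash
for i in 1; do python3 -m crank '[[[0.06,-0.08,0,0,-1],[0.06,-0.08,0,0,-1]]]'; done;  python3 - <<'E'
from h import *
s=get_state(); print("Fy own",s["ft_force"]@[-.629,.777,0])
E
```

```text
time: 9.78
eef_pos: [454.5, 380.2, 28.3]
orientation: [-1.049, 2.961, 0.0]
ft_force: [-0.3, -0.2, -1.6]
finger_gap: 16.0
gripper_force: 70.5
Fy own -0.007835747752238083
```

```bash
python3 -m crank '[[[0.06,-0.08,0,0,-1],[0.06,-0.08,0,0,-1]]]'
```

```text
time: 10.02
eef_pos: [455.0, 379.6, 28.3]
orientation: [1.049, -2.961, -0.001]
ft_force: [-1.6, 1.7, -1.1]
finger_gap: 16.2
gripper_force: 70.6
```

```bash
python3 -m crank '[[[0.06,-0.08,0,0,-1],[0.06,-0.08,0,0,-1]]]'
```

```text
time: 10.28
eef_pos: [455.4, 379.0, 28.2]
orientation: [1.049, -2.961, -0.001]
ft_force: [-3.2, 3.0, -1.4]
finger_gap: 16.2
gripper_force: 70.6
```

Contact: own-y force is about 4.4 N, rising about 2 N/mm. Now I drag forward along the flank.

```bash
python3 -m crank '[[[-0.16,-0.13,0,0,-1],[-0.31,-0.25,0,0,-1],[-0.47,-0.38,0,0,-1],[-0.62,-0.5,0,0,-1],[-0.62,-0.5,0,0,-1]]]'
```

```text
time: 10.9
eef_pos: [449.3, 373.7, 28.5]
orientation: [-1.049, 2.961, 0.0]
ft_force: [-1.8, 5.0, -0.3]
finger_gap: 16.0
gripper_force: 70.7
```

```bash
python3 -m crank '[[[-0.16,-0.13,0,0,-1],[-0.31,-0.25,0,0,-1],[-0.31,-0.25,0,0,-1]]]'
```

```text
time: 11.28
eef_pos: [446.3, 371.2, 28.4]
orientation: [-1.049, 2.961, 0.0]
ft_force: [-2.1, 4.7, -0.5]
finger_gap: 16.1
gripper_force: 70.7
```

```bash
python3 -m crank '[[[-0.16,-0.13,0,0,-1],[-0.31,-0.25,0,0,-1],[-0.31,-0.25,0,0,-1]]]'
```

```text
time: 11.65
eef_pos: [443.5, 368.9, 28.5]
orientation: [-1.049, 2.961, 0.001]
ft_force: [-1.5, 5.0, -1.6]
finger_gap: 16.4
gripper_force: 70.7
```

```bash
python3 -m crank '[[[-0.12,-0.1,0,0,-1],[-0.23,-0.19,0,0,-1],[-0.23,-0.19,0,0,-1]]]'
```

```text
time: 12.02
eef_pos: [441.2, 367.1, 28.5]
orientation: [-1.049, 2.961, 0.001]
ft_force: [-2.2, 5.3, -0.8]
finger_gap: 16.0
gripper_force: 70.7
```

```bash
python3 -m crank '[[[-0.12,-0.1,0,0,-1],[-0.23,-0.19,0,0,-1],[-0.23,-0.19,0,0,-1]]]'
```

```text
time: 12.4
eef_pos: [438.7, 365.0, 28.4]
orientation: [-1.049, 2.961, 0.0]
ft_force: [-2.0, 5.2, 0.2]
finger_gap: 16.2
gripper_force: 70.7
```

```bash
python3 -m crank '[[[-0.12,-0.1,0,0,-1],[-0.23,-0.19,0,0,-1],[-0.23,-0.19,0,0,-1]]]'
```

```text
time: 12.78
eef_pos: [435.9, 362.2, 28.0]
orientation: [1.048, -2.96, 0.001]
ft_force: [-3.7, 2.3, -0.5]
finger_gap: 16.4
gripper_force: 70.7
```

```bash
python3 -m crank '[[[-0.08,-0.06,0,0,-1],[-0.16,-0.13,0,0,-1],[-0.16,-0.13,0,0,-1]]]'
```

```text
time: 13.15
eef_pos: [434.4, 360.2, 27.8]
orientation: [1.047, -2.96, 0.003]
ft_force: [-2.0, -1.6, -0.3]
finger_gap: 16.2
gripper_force: 70.6
```

```bash
python3 -m crank '[[[0.06,-0.08,0,0,-1],[0.13,-0.16,0,0,-1],[0.13,-0.16,0,0,-1]]]'
```

```text
time: 13.52
eef_pos: [435.9, 359.9, 28.2]
orientation: [1.049, -2.961, 0.0]
ft_force: [-2.1, -0.7, -0.6]
finger_gap: 16.1
gripper_force: 70.6
```

The side force fell from 5 N to under 1 N and did not rise on pushing 2 mm, so the tip has dropped into the eye. I'll go deeper.

```bash
python3 -m crank '[[[0.06,-0.08,0,0,-1],[0.13,-0.16,0,0,-1],[0.19,-0.23,0,0,-1],[0.19,-0.23,0,0,-1]]]'
```

```text
time: 14.02
eef_pos: [438.3, 357.4, 28.3]
orientation: [-1.048, 2.961, -0.001]
ft_force: [-1.6, -1.3, -0.9]
finger_gap: 16.4
gripper_force: 70.6
```

```bash
python3 -m crank '[[[0.06,-0.08,0,0,-1],[0.13,-0.16,0,0,-1],[0.19,-0.23,0,0,-1],[0.19,-0.23,0,0,-1]]]'
```

```text
time: 14.52
eef_pos: [440.0, 355.2, 28.2]
orientation: [1.049, -2.961, 0.0]
ft_force: [-2.8, -1.8, -0.7]
finger_gap: 15.9
gripper_force: 70.6
```

```bash
python3 -m crank '[[[0.06,-0.08,0,0,-1],[0.13,-0.16,0,0,-1],[0.19,-0.23,0,0,-1],[0.19,-0.23,0,0,-1]]]'
```

```text
time: 15.02
eef_pos: [441.9, 353.0, 28.3]
orientation: [1.049, -2.961, 0.0]
ft_force: [-2.8, -1.8, -0.3]
finger_gap: 16.3
gripper_force: 70.6
```

Now the pull.

```bash
python3 -m crank '[[[-0.23,-0.19,0,0,-1],[-0.47,-0.38,0,0,-1],[-0.7,-0.57,0,0,-1],[-0.93,-0.75,0,0,-1],[-1.17,-0.94,0,0,-1],[-1.17,-0.94,0,0,-1]]]'
```

```text
time: 15.78
eef_pos: [430.6, 344.3, 28.7]
orientation: [-1.049, 2.96, 0.001]
ft_force: [2.9, 1.8, -1.2]
finger_gap: 16.1
gripper_force: 70.5
```

```bash
python3 -m crank '[[[-0.16,-0.13,0,0,-1],[-0.31,-0.25,0,0,-1],[-0.47,-0.38,0,0,-1],[-0.62,-0.5,0,0,-1],[-0.62,-0.5,0,0,-1]]]'
```

```text
time: 16.4
eef_pos: [423.7, 338.6, 28.3]
orientation: [1.049, -2.961, 0.0]
ft_force: [2.4, 3.0, 0.2]
finger_gap: 16.3
gripper_force: 70.6
```

```bash
python3 -m crank '[[[-0.23,-0.19,0,0,-1],[-0.47,-0.38,0,0,-1],[-0.7,-0.57,0,0,-1],[-0.93,-0.75,0,0,-1],[-1.17,-0.94,0,0,-1],[-1.4,-1.13,0,0,-1]]]'
```

```text
time: 17.15
eef_pos: [409.8, 327.3, 28.3]
orientation: [-1.049, 2.961, 0.0]
ft_force: [2.9, 2.4, -0.5]
finger_gap: 16.3
gripper_force: 70.6
```

```bash
python3 -m crank '[[[-0.23,-0.19,0,0,-1],[-0.47,-0.38,0,0,-1],[-0.7,-0.57,0,0,-1],[-0.93,-0.75,0,0,-1],[-1.17,-0.94,0,0,-1]]]'; python3 look.py pics/l3.png
```

```text
time: 17.77
eef_pos: [398.1, 317.8, 28.3]
orientation: [1.049, -2.961, 0.0]
ft_force: [3.2, 2.6, -0.9]
finger_gap: 16.3
gripper_force: 70.6
[398.1 317.8  28.3] hook yaw 39.01 [-0.629  0.777 -0.   ] ft [ 3.17  2.55 -0.94] 16.25645396380277
```

View pics/l3.png

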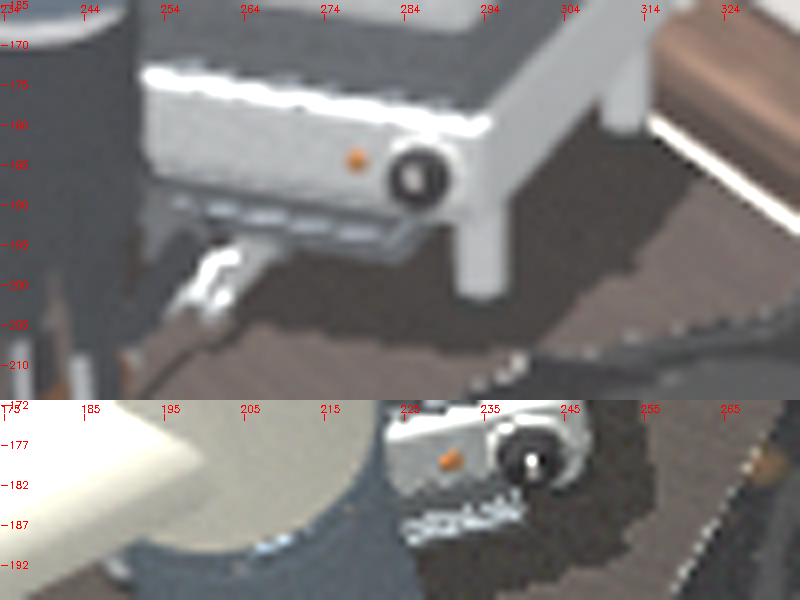

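The tray rim now shows in front of the edge (scene (255..286,193)), with the hook in the eye at (260,199). I'll continue until the stop shows in the force.

```bash
python3 -m crank '[[[-0.23,-0.19,0,0,-1],[-0.47,-0.38,0,0,-1],[-0.7,-0.57,0,0,-1],[-0.93,-0.75,0,0,-1]]]'
```

```text
time: 18.38
eef_pos: [388.8, 310.3, 28.3]
orientation: [-1.049, 2.961, -0.0]
ft_force: [3.1, 2.7, -1.0]
finger_gap: 16.1
gripper_force: 70.6
```

```bash
python3 -m crank '[[[-0.12,-0.09,0,0,-1],[-0.23,-0.19,0,0,-1],[-0.23,-0.19,0,0,-1]]]'
```

```text
time: 18.75
eef_pos: [386.4, 308.5, 28.2]
orientation: [1.049, -2.961, 0.0]
ft_force: [3.3, 1.4, -0.2]
finger_gap: 16.0
gripper_force: 70.6
```

```bash
python3 -m crank '[[[-0.12,-0.09,0,0,-1],[-0.23,-0.19,0,0,-1],[-0.23,-0.19,0,0,-1]]]'
```

```text
time: 19.12
eef_pos: [385.4, 307.8, 28.8]
orientation: [-1.049, 2.958, 0.002]
ft_force: [7.0, 4.2, -2.5]
finger_gap: 16.4
gripper_force: 70.4
```

The force rose to 8 N with the arm lagging, so the tray is at its stop after 73 mm of travel. I'll ease off and unhook to the left.

```bash
python3 -m crank '[[[0.16,0.13,0,0,-1],[0.31,0.25,0,0,-1],[0.47,0.38,0,0,-1],[0.47,0.38,0,0,-1]]]'
```

```text
time: 19.62
eef_pos: [388.5, 309.8, 27.8]
orientation: [1.048, -2.96, 0.002]
ft_force: [-0.7, 0.6, -0.8]
finger_gap: 16.2
gripper_force: 70.5
```

```bash
python3 -m crank '[[[-0.19,0.23,0,0,-1],[-0.38,0.47,0,0,-1],[-0.57,0.7,0,0,-1],[-0.57,0.7,0,0,-1]]]'
```

```text
time: 20.12
eef_pos: [383.1, 317.7, 28.3]
orientation: [-1.05, 2.961, 0.0]
ft_force: [0.2, 0.3, -1.5]
finger_gap: 16.0
gripper_force: 70.5
```

```bash
python3 -m crank '[[[-0.31,0.39,0,0,-1],[-0.63,0.78,0,0,-1],[-0.94,1.17,0,0,-1],[-0.94,1.17,0,0,-1],[-1.8,0.45,0,0,-1],[-2.7,-0.25,0,0,-1],[-3.6,-1,0,0,-1],[-4.5,-1.7,0,0,-1],[-5.4,-2.4,0,0,-1],[-5.4,-2.4,1,0,-1],[-5.4,-2.4,4,0,-1],[-5.4,-2.4,8,0,-1],[-5.4,-2.4,12,0,-1],[-5.4,-2.4,12,0,-1]]]'
python3 - <<'E'
from h import *
s=get_state();print(s["eef_pos"],s["ft_force"])
f=lambda i,x,y,w,h,k:cv2.resize(i[y:y+h,x:x+w],None,fx=k,fy=k,interpolation=cv2.INTER_CUBIC)
a=read_camera("scene")["image"];b=read_camera("top")["image"]
cv2.imwrite("pics/l4.png",np.hstack([f(a,200,140,133,133,3),f(b,130,90,133,133,3)]))
E
```

```text
time: 21.88
eef_pos: [331.0, 295.7, 152.3]
orientation: [-1.047, 2.954, 0.007]
ft_force: [-0.0, 0.9, -1.4]
finger_gap: 16.0
gripper_force: 70.6
[330.95924997 295.6601499  152.28246559] [-0.0486373   0.85850574 -1.37404837]
```

View pics/l4.png

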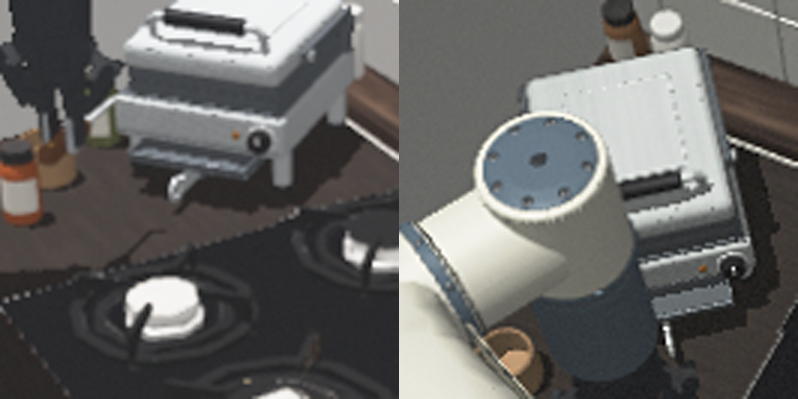

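The tray is out with the tongue in front of it (scene (260,198)), and the pot and jars are standing. I'll carry the hook back to its old place.

```bash
python3 -m crank '[[[0.5,-5,1,-0.05,-1],[1.5,-10,1,-0.1,-1],[2.5,-15,1,-0.2,-1],[3.5,-20,1,-0.3,-1],[4.5,-26,1,-0.4,-1],[5.5,-32,1,-0.5,-1],[6.5,-38,1,-0.6,-1],[7.5,-44,1,-0.7,-1],[8.5,-50,1,-0.8,-1],[9.5,-56,1,-0.9,-1],[11,-62,1,-0.942,-1],[12,-67,0,-0.942,-1],[13,-71,-3,-0.942,-1],[13.3,-72,-7,-0.942,-1],[13.3,-72,-10,-0.942,-1],[13.3,-72,-12,-0.942,-1],[13.3,-72,-12,-0.942,-1]]]'
```

```text
time: 24.1
eef_pos: [460.3, -425.3, 25.0]
orientation: [-0.409, -3.109, -0.005]
ft_force: [-0.5, 0.9, -0.8]
finger_gap: 16.4
gripper_force: 70.5
```

```bash
python3 -m crank '[[[0,0,-0.5,0,-1],[0,0,-1,0,-1],[0,0,-1.4,0,-1],[0,0,-1.4,0,-1],[0,0,-1.4,0,-1]]]'
```

```text
time: 24.72
eef_pos: [462.6, -426.7, 15.4]
orientation: [0.408, 3.114, -0.001]
ft_force: [-0.9, 2.2, 5.6]
finger_gap: 16.2
gripper_force: 71.4
```

```bash
python3 -m crank '[[[0,0,0,0,-0.3],[0,0,0,0,-0.1],[0,0,0,0,0],[0,0,0,0,0],[0,0,1,0,0],[0,0,3,0,0],[0,0,7,0,0],[0,0,12,0,0],[0,0,15,0,0],[0,0,15,0,0]]]' 20; python3 -m crank '[[[-4,5,3,0,0],[-8,10,3,0,0],[-8,10,3,0,0],[-8,10,3,0,0]]]'
python3 - <<'E'
from h import *
f=lambda i,x,y,w,h,k:cv2.resize(i[y:y+h,x:x+w],None,fx=k,fy=k,interpolation=cv2.INTER_CUBIC)
a=read_camera("scene")["image"];b=read_camera("top")["image"]
cv2.imwrite("pics/l5.png",np.vstack([np.hstack([f(a,380,320,100,75,4),f(b,425,250,100,75,4)]),np.hstack([f(a,200,140,100,75,4),f(b,150,150,100,75,4)])]))
E
```

```text
time: 25.98
eef_pos: [463.6, -427.6, 168.5]
orientation: [0.408, 3.108, -0.005]
ft_force: [1.1, -0.1, 0.1]
finger_gap: 42.4
gripper_force: 0.0
time: 26.48
eef_pos: [382.2, -326.2, 194.7]
orientation: [0.408, 3.114, -0.0]
ft_force: [0.5, -1.6, 0.2]
finger_gap: 42.8
gripper_force: 0.0
```

View pics/l5.png

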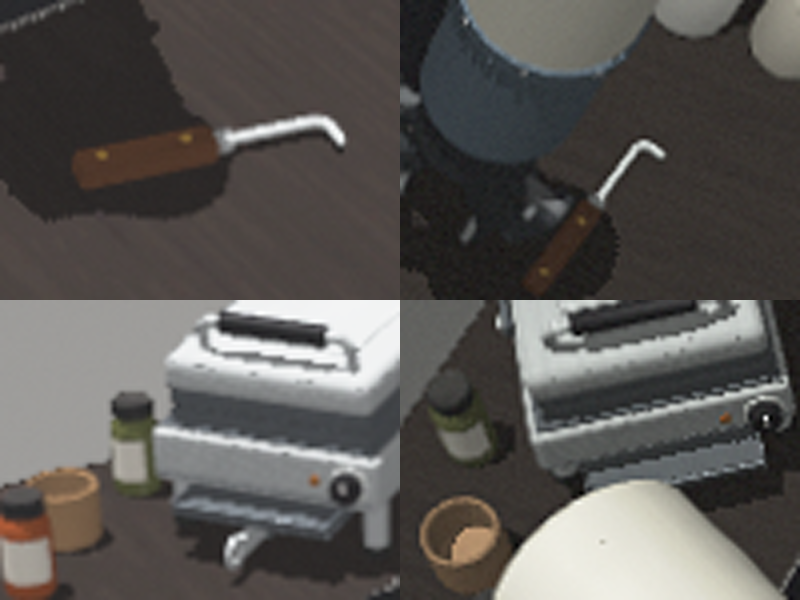

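The hook lies flat on the worktop at its old place, the tray is out, and the pot and jars are untouched. I'll hand in.

```bash
python3 -c "
from workcell import *
print(close_job())"
```

```text
the job is handed in; nothing more can be done
None
```

I drew the tray out to its stop and laid the hook flat to the right of the hob again, with the pot and jars still standing, and handed the job in after about 27 s; the highest wrist force I read was about 8 N, and no verdict was shown.

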